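Tighten a frame clamp with a ring wrench in short strokes

TASK

Clamp the small wooden frame in its jig: with the ring wrench, turn the jig's hex nut clockwise (seen from above), in short strokes between the two cheeks, lifting the wrench off and reseating it for each new stroke, until the cam under the nut grips the frame firmly against the back fence. Feel for it: stop when the nut goes firm, without crushing the frame, without forcing the wrench against the cheeks, and without turning the cam or nut with the gripper itself. Then leave the frame clamped, lay the wrench flat on the table clear of the jig, and leave the other things where they stand.

Things in the scene. Friction and masses are not known exactly. Their poses are not given: they have to be found in the camera images.
- wrench: Steel ring wrench, 224 x 51 x 18 mm, about 0.22 kg, lying flat left or right of the jig, handle towards the robot. Origin: centre of its hex hole, at the underside. The handle runs along its -x to -199 mm: a straight bar 14 mm wide, 18 mm high. The through hole is a hexagon 32.2 mm across flats, two of its flats square to the wrench's x axis.
- wrench_grip (a point): Point on the wrench's handle 110 mm from the hole's centre, at mid thickness: a good place to take it from above.
- jig: Fixed frame-clamping jig: plywood base 202 x 190 x 12 mm, 100 x 152 mm aluminium bridge plate with its top 40 mm above the table. Origin: on the hex nut's axis, at table level. +x points from the nut to the frame and back fence, away from the robot; z up; a side fence stands beyond the frame at -y.
- cheeks: Two upright aluminium cheeks and a short back wall on the bridge, 6 mm thick, 40 to 76 mm above the table, in a V round the nut, open to the jig's -x. Origin and axes as the jig's. The handle of the seated wrench points to the jig's -x and can swing about 48 degrees either side of that before it meets a cheek's end (81 mm from the nut's axis).
- cam: Hex nut with the cam under the bridge, one steel piece, turning about the jig's axis. Origin: on the axis at table level; +x points to the cam's lobe. Nut 30 mm across flats, two flats square to this x axis: the wrench fits when both x axes differ by a multiple of 60 degrees (play 8 degrees either way). It turns with a steady drag (0.1 to 0.4 N m) and stays where it is left.
- nut_top (a point): Middle of the nut's top, on its axis, 64 mm above the table. The full hexagon stands from 43 mm (a flange of 40 mm diameter, on which the seated wrench's underside rests) to 58 mm; above that it tapers as a chamfer to 24 mm across flats at 64 mm.
- frame: Small picture frame of light wood with a white panel, 90 x 150 x 18 mm, lying loose on the jig's base between cam and back fence. Origin: centre of its underside; its x is the jig's x. Once it is on the fence's cork facing, the cam's pressure grows some 5 N a degree. Wanted: 15 to 55 N, best 25 to 35 N, felt on the wrench as 1.2 to 1.6 N m over the steady drag; over 75 N crushes it.
- pink_bottle: Bystander: magenta paint bottle with black cap, 68 mm diameter, 176 mm high, origin under its centre.
- cup_white: Bystander: white disposable cup, 90 mm diameter, 118 mm high, origin under its centre.
- drink_can: Bystander: slim drink can, 53 mm diameter, 134 mm high, origin under its centre.
- bowl_pink: Bystander: pink bowl, 203 mm diameter, 99 mm high, origin under its centre.
- spatula: Bystander: flat plastic spatula, 38 x 176 x 8 mm, lying across on the other side of the jig from the wrench, origin under its centre.
- cam_lobe (a point): Tip of the cam's lobe, 38 mm from the axis, 20 mm above the table. The cam is a disc of radius 28 mm centred 10 mm off the axis. At the start the lobe is 160 to 195 degrees counter-clockwise from the jig's +x; clockwise turning brings it round by +y towards +x. It slides the frame to the fence, then goes firm with the lobe 75 to 40 degrees short of +x (the fence is adjustable).

How it is judged:
By the outcome, as a careful person would: the job done as asked, in the order asked, and still so for the second after the job is handed in, with the robot touching nothing.
It also fails if it takes over 72 s, if anything falls off the work surface, if the arm or the gripper's body presses on something with over 40 N, if the wrist force passes 120 N, or if a joint passes its speed limit or range.

ROBOT

A 6-joint arm with a two-finger parallel gripper is mounted at the origin on the work surface; the furniture and walls round the work are solid. World frame = base frame: x ahead of the robot, y to its left, z up, the work surface at z = 0. Lengths are in m, angles in rad, forces in N, time in s.
With the tool pointing down it reaches from about 0.375 to 0.975 m from the base axis. Payload 3.8 kg.
Tool frame: the origin (TCP) lies midway between the tips of the shut fingers; the grasp point (between the pads) lies 19 mm behind it; z points along the fingers, y is the line along which they close (so a half turn about z gives the same grasp; the last joint's range is limited). The gripper opens to 85 mm and grips with 20 to 120 N. Pads are 22 mm wide; open, the fingers measure 114 mm over their backs; the gripper's body (76 mm by 85 mm) begins 54 mm behind the grasp point. The pads swing forward as they close: fully open they stand 13 mm farther back than shut.
Start: joints at [-1.307, 0.264, 1.604, -0, 1.274, -0.037], TCP at [0.2, -0.645, 0.231] pointing down, gripper open.
Joint ranges: [-2.63, 2.63], [-0.94, 2.18], [0.31, 2.57], [-1.31, 4.45], [0, 2.66], [-2.55, 2.55]. Speed limits (rad/s): [2.57, 2.57, 3.14, 3.14, 3.14, 3.14].

INTERFACE

Orientations are given as a rotation vector (axis times angle).
In Python, from workcell import status, read_camera, workorder, masks_of gives the robot as it stands.
- The arm moves only by the tool drive_tool, never from a script. Its argument "rows" is a list of rows, each a list of 7 numbers: the turn, a rotation vector about the tool's x, y, z in degrees, then the shift along the tool's x, y, z in m, then the opening, from 0 (shut) to 1 (fully open). In form: [[ax, ay, az, tx, ty, tz, claw], ...]. A call has 1 to 8 rows; each row shifts and turns the commanded pose from where the row before left it, along the tool's axes as they then stand; what a row does not reach is not made up. A row lasts 1/12 s, in which the tool goes at most 41.7 mm and 7.16 degrees, less where a joint would pass 70% of its speed; a pose out of reach is approached as far as the arm can. A call is refused whole if a number of a shift passes 0.0417 or a number of a turn 7.16, either way. A call with a gripper value outside its range is refused whole. The fingers move at their own pace and stop on an object; "force" is the grip in N (left out, the last holds). Time passes only in rows, so rows that do not move let the fingers close. It gives the time, the measured TCP pose, the force, the opening and the grip force at its end, in the units of the state.
- status.read_state(): the state, without advancing time (a new reading comes with each control period).
- read_camera(name): name is "scene" or "top" or "wrist"; returns a dict with "color" (420x560x3 uint8, red, green, blue), "intrinsics" (3x3 intrinsics, pixels), "world_from_camera" (4x4, takes a point from camera to world coordinates); the wrist camera has in their place "mount" (4x4, takes a point from camera to tool coordinates, whose origin is the TCP and whose axes are the flange's). Camera axes: x right, y up, looking along -z (the intrinsics and any distortion apply to the point x, -y, -z); pixel columns grow to the right and rows downward; lengths in m; the calibration is good to about 2 mm. A picture is of the moment at which its call begins: read the wrist's pose just before it. There is no depth.
- workorder.finish_job(): hands the job in; it is judged then, once.
Trained networks look in a picture, given as the dict that the camera call returned (one of the last four; its "shot" number tells which), for a name from the list of things; names that differ only in an ending like _2 or _b are one class to them, and where a whole thing is asked for, a point or a joint stands for the part that bears it (a point fixed in the world has none). Each returns a list of dicts, best first, with "score" (0 to 1); they miss things now and then, are a little off and sometimes report something else, mostly with a low value. They report only what shows in the picture. A call takes as long as a camera call.
- masks_of(picture, name): "mask" (420x560 bool, what is visible of it) and "bbox" ([left, top, right, bottom] in pixels, round what is visible of it).
The state is a dict: "time": time; "q": joint angles; "joint_vel": joint speeds; "joint_torque": joint torques, N m; "tool_pos": TCP position; "tcp_rot": TCP orientation; "wrist_force": force on the tool from outside, world axes, zero at the start; "torque": the same for the moment, N m; "width": opening from 0.0 (shut) to 1.0 (fully open); "grip_force": force on a finger pad.
Only numpy, scipy, OpenCV 4.12 (cv2) and the standard library are available. Lean on these libraries where they do the work, as an engineer would, in place of code of your own. Each camera call takes 0.05 s, during which the arm holds its last target. There are 200 camera calls.

## Working session

There is one attempt and no reset: what is moved stays moved. The work goes in short steps, Python scripts to look and compute and a tool call to move; the robot and the scene stay as the last step left them, time stands still between calls to the robot, and variables do not carry over. Pictures are saved under pics/ and viewed, at most 10 in all, crops included, and the job is handed in when it is done.

Besides the shell and the picture viewer there is one more tool, called after ">>>" by a JSON object that holds its "method" and its "body". drive_tool: Moves the arm, as the interface text tells. Its arguments: {"type":"object","properties":{"rows":{"type":"array"},"force":{"type":"number"}},"required":["rows"]}

```bash
ls; mkdir -p pics; python3 - <<'E'
from workcell import status, read_camera, workorder, masks_of
import cv2,numpy as np
s=status.read_state();print({k:np.round(v,3).tolist() for k,v in s.items()})
ims=[]
for c in ["scene","top"]:
    p=read_camera(c);ims.append(p["color"])
    cv2.imwrite(f"pics/{c}0.png",p["color"][:,:,::-1])
    print(c,np.round(p["intrinsics"],1).tolist(),np.round(p["world_from_camera"],3).tolist(),[k for k in p])
    for n in ["wrench","jig","cheeks","cam","frame","spatula","pink_bottle","cup_white","drink_can","bowl_pink"]:
        r=masks_of(p,n)
        print(n,[(round(x["score"],2),np.round(x["bbox"]).tolist(),int(x["mask"].sum())) for x in r[:2]])
E
```

```text
pics
{'time': 0.0, 'q': [-1.307, 0.265, 1.605, 0.0, 1.274, -0.037], 'joint_vel': [0.001, 0.0, -0.001, -0.001, 0.001, -0.001], 'joint_torque': [0.001, -51.51, -36.731, 0.0, 0.013, -0.0], 'tool_pos': [0.2, -0.644, 0.23], 'tcp_rot': [-3.104, -0.47, 0.0], 'wrist_force': [-0.025, -0.089, 0.512], 'torque': [-0.014, 0.038, -0.003], 'grip_force': 0.0, 'width': 1.002}
scene [[506.8, 0.0, 286.8], [0.0, 506.8, 208.4], [0.0, 0.0, 1.0]] [[0.62, 0.596, -0.51, -0.403], [-0.784, 0.484, -0.387, -0.799], [0.016, 0.64, 0.768, 1.513], [0.0, 0.0, 0.0, 1.0]] ['color', 'intrinsics', 'world_from_camera', 'shot']
wrench []
jig [(0.68, [278.0, 190.0, 328.0, 210.0], 204)]
cheeks [(0.56, [284.0, 193.0, 295.0, 199.0], 55)]
cam []
frame [(0.85, [280.0, 185.0, 321.0, 209.0], 418)]
spatula []
pink_bottle [(0.66, [331.0, 244.0, 342.0, 252.0], 114), (0.63, [219.0, 113.0, 238.0, 152.0], 511)]
cup_white []
drink_can [(0.95, [337.0, 184.0, 350.0, 216.0], 403)]
bowl_pink [(0.97, [356.0, 236.0, 410.0, 290.0], 1155)]
top [[427.3, 0.0, 290.6], [0.0, 427.3, 204.9], [0.0, 0.0, 1.0]] [[-0.002, 0.996, -0.091, 0.44], [-1.0, -0.0
[... 160 characters left out ...]
 269.0], 483), (0.28, [265.0, 186.0, 278.0, 206.0], 175)]
jig [(0.92, [241.0, 151.0, 313.0, 218.0], 2693), (0.7, [250.0, 152.0, 307.0, 180.0], 1244)]
cheeks [(0.78, [252.0, 178.0, 294.0, 214.0], 210), (0.4, [327.0, 131.0, 343.0, 160.0], 447)]
cam [(0.61, [326.0, 135.0, 342.0, 161.0], 363), (0.51, [265.0, 186.0, 279.0, 202.0], 146)]
frame [(0.73, [252.0, 156.0, 305.0, 181.0], 1212), (0.49, [167.0, 125.0, 205.0, 164.0], 906)]
spatula [(0.58, [270.0, 187.0, 281.0, 198.0], 123), (0.51, [352.0, 194.0, 363.0, 249.0], 315)]
pink_bottle [(0.77, [112.0, 131.0, 149.0, 164.0], 861)]
cup_white []
drink_can [(0.92, [324.0, 134.0, 346.0, 158.0], 397)]
bowl_pink [(0.68, [401.0, 163.0, 471.0, 235.0], 4087)]
```

```bash
python3 - <<'E'
import cv2,numpy as np
a=cv2.imread("pics/top0.png")[110:290,100:480]; b=cv2.imread("pics/scene0.png")[90:310,170:450]
cv2.imwrite("pics/v1.png",cv2.resize(a,None,fx=2.1,fy=2.1,interpolation=cv2.INTER_CUBIC))
cv2.imwrite("pics/v2.png",cv2.resize(b,None,fx=2.7,fy=2.7,interpolation=cv2.INTER_CUBIC))
E
```

```text
(no output)
```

View pics/v1.png

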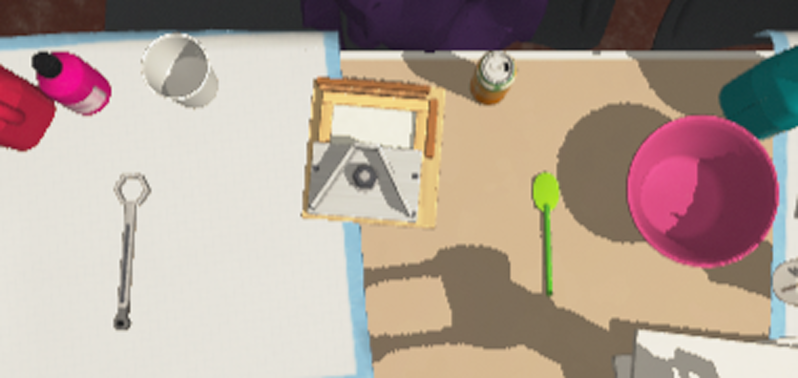

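View pics/v2.png

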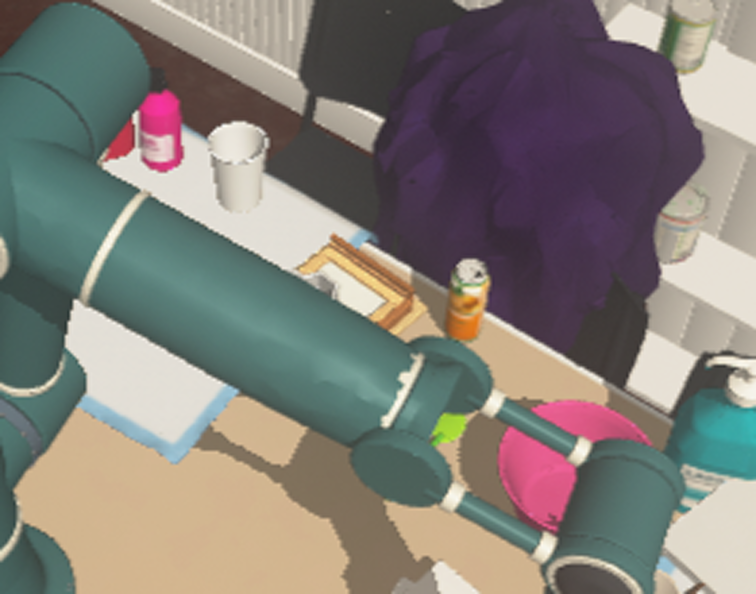

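The top view shows the wrench at the left, with its ring at px (163,200) and handle end at (158,263). The nut is at px (273,193) and the spatula is right of the jig. The scene view is mostly blocked by the arm.

```bash
cat > h.py <<'E'
from workcell import status, read_camera, workorder, masks_of
import cv2,numpy as np
from scipy.spatial.transform import Rotation as R
def T(p,s=None):
    if "world_from_camera" in p: return p["world_from_camera"]
    M=np.eye(4);M[:3,:3]=R.from_rotvec(s["tcp_rot"]).as_matrix();M[:3,3]=s["tool_pos"]
    return M@p["mount"]
def ray(p,uv,s=None):
    K=p["intrinsics"];M=T(p,s);uv=np.atleast_2d(uv).astype(float)
    d=np.c_[(uv[:,0]-K[0,2])/K[0,0],-(uv[:,1]-K[1,2])/K[1,1],-np.ones(len(uv))]
    return M[:3,3],d@M[:3,:3].T
def plane(p,uv,z,s=None):
    o,d=ray(p,uv,s);return o+d*((z-o[2])/d[:,2])[:,None]
def proj(p,X,s=None):
    K=p["intrinsics"];M=np.linalg.inv(T(p,s));X=np.atleast_2d(X)@M[:3,:3].T+M[:3,3]
    return np.c_[K[0,2]-K[0,0]*X[:,0]/X[:,2],K[1,2]+K[1,1]*X[:,1]/X[:,2]]
def delta(goal,yaw,s):
    """tool down, tool x at world yaw; print shift in tool axes & turn about tool z"""
    Rm=R.from_rotvec(s["tcp_rot"]).as_matrix()
    cy=np.arctan2(Rm[1,0],Rm[0,0])
    print("tool yaw",np.degrees(cy).round(2),"tilt",np.round(Rm[:,2],4),"shift tool",np.round(Rm.T@(np.array(goal)-s["tool_pos"]),4),"turn z",np.round(-np.degrees(yaw-cy),2))
E
python3 - <<'E'
from h import *
s=status.read_state()
p=read_camera("top")
w=plane(p,[[162.9,199.5],[158.1,263.3]],.012);n=plane(p,[[273.3,193.3]],.062)
print(w.round(4),n.round(4))
d=w[0]-w[1];yaw=np.arctan2(d[1],d[0]);print(np.degrees(yaw))
q=read_camera("wrist");print({k:np.round(v,4).tolist() for k,v in q.items() if k in("intrinsics","mount")})
# jig base corners, crop px
c=np.array([[302,215],[436,228],[315,78],[443,88]])/2.1+[100,110];print(plane(p,c,.012).round(3))
delta([.5,.2,.23],0,s)
E
```

```text
[[0.5716 0.2903 0.012 ]
 [0.3842 0.2995 0.012 ]] [[ 0.5839 -0.0383  0.062 ]]
-2.820426750585606
{'intrinsics': [[374.802, 0.0, 287.2536], [0.0, 374.802, 208.5645], [0.0, 0.0, 1.0]], 'mount': [[0.0009, 0.964, 0.266, 0.0671], [1.0, -0.0006, -0.0012, 0.0012], [-0.001, 0.266, -0.964, -0.1421], [0.0, 0.0, 0.0, 1.0]]}
[[ 0.533  0.051  0.012]
 [ 0.515 -0.138  0.012]
 [ 0.729  0.034  0.012]
 [ 0.715 -0.149  0.012]]
tool yaw 17.23 tilt [ 0.  0. -1.] shift tool [ 0.5368 -0.7179  0.0013] turn z 17.23
```

>>> {"method": "drive_tool", "body": {"rows": [[0, 0, 0, 0.0257, -0.0266, 0, 1], [0, 0, 0, 0.0257, -0.0266, 0, 1], [0, 0, 0, 0.0257, -0.0266, 0, 1], [0, 0, 0, 0.0257, -0.0266, 0, 1], [0, 0, 0, 0.0257, -0.0266, 0, 1], [0, 0, 0, 0.0257, -0.0266, 0, 1], [0, 0, 0, 0.0257, -0.0266, 0, 1], [0, 0, 0, 0.0257, -0.0266, 0, 1]]}}

```text
time: 1.87
tool_pos: [0.3338, -0.3789, 0.2315]
tcp_rot: [3.106, 0.47, 0.001]
wrist_force: [0.5, 0.5, 0.9]
width: 0.999
grip_force: 0.0
```

>>> {"method": "drive_tool", "body": {"rows": [[0, 0, 0, 0.0257, -0.0266, 0, 1], [0, 0, 0, 0.0257, -0.0266, 0, 1], [0, 0, 0, 0.0257, -0.0266, 0, 1], [0, 0, 0, 0.0257, -0.0266, 0, 1], [0, 0, 0, 0.0257, -0.0266, 0, 1], [0, 0, 0, 0.0257, -0.0266, 0, 1], [0, 0, 0, 0.0257, -0.0266, 0, 1], [0, 0, 0, 0.0257, -0.0266, 0, 1]]}}

```text
time: 2.53
tool_pos: [0.4672, -0.1146, 0.2317]
tcp_rot: [3.106, 0.471, 0.001]
wrist_force: [1.5, -0.1, 0.8]
width: 0.997
grip_force: 0.0
```

>>> {"method": "drive_tool", "body": {"rows": [[0, 0, 0, 0.0257, -0.0266, 0, 1], [0, 0, 0, 0.0257, -0.0266, 0, 1], [0, 0, 5.4, 0, 0, 0, 1], [0, 0, 5.4, 0, 0, 0, 1], [0, 0, 5.4, 0, 0, 0, 1], [0, 0, 5.4, 0, 0, 0, 1], [0, 0, 0, 0, 0, 0, 1]]}}

```text
time: 3.12
tool_pos: [0.5, -0.0501, 0.2314]
tcp_rot: [3.139, -0.122, 0.0]
wrist_force: [0.2, -0.1, -0.3]
width: 0.999
grip_force: 0.0
```

```bash
python3 - <<'E'
from h import *
s=status.read_state();p=read_camera("wrist")
print(s["time"],s["tool_pos"],s["joint_vel"]);delta(s["tool_pos"],0,s)
cv2.imwrite("pics/w1.png",p["color"][:,:,::-1]);np.savez("pics/w1.npz",s=np.array([s],dtype=object),p=np.array([p],dtype=object))
for n in ["cam","cheeks","jig","frame","nut_top"]:
    print(n,[(round(x["score"],2),x["bbox"]) for x in masks_of(p,n)[:3]])
print(proj(p,[[.5839,-.0383,.064]],s))
E
```

```text
3.1167 [ 0.50001101 -0.05007071  0.2313972 ] [-6.55911311e-03 -1.55875517e-03 -5.86714433e-05 -9.71025232e-04
 -2.86803153e-04 -1.44818157e-01]
tool yaw -4.47 tilt [ 2.e-04 -1.e-04 -1.e+00] shift tool [0. 0. 0.] turn z -4.47
cam [(0.72, [245.0, 64.3, 287.4, 110.9])]
cheeks [(0.59, [179.1, 20.5, 352.5, 147.6])]
jig [(0.73, [165.7, 1.3, 381.8, 158.8]), (0.67, [181.5, 2.1, 363.9, 47.7])]
frame [(0.85, [180.6, 0.0, 364.1, 30.1])]
nut_top [(0.77, [242.4, 61.4, 289.1, 115.6])]
[[262.12700293  85.34871472]]
```

View pics/w1.png

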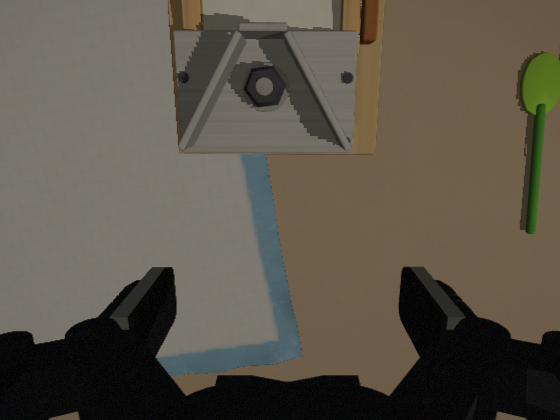

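>>> {"method": "drive_tool", "body": {"rows": [[0, 0, 0, 0.004, 0.0, 0.03, 1], [0, 0, 0, 0.004, 0.0, 0.03, 1], [0, 0, 0, 0.004, 0.0, 0.03, 1], [0, 0, 0, 0, 0, 0, 1], [0, 0, 0, 0, 0, 0, 1]]}}

```text
time: 3.83
tool_pos: [0.5102, -0.0511, 0.1397]
tcp_rot: [-3.139, 0.119, 0.008]
wrist_force: [-0.5, 0.2, -0.0]
width: 0.997
grip_force: 0.0
```

```bash
python3 - <<'E'
from h import *
s=status.read_state();p=read_camera("wrist")
cv2.imwrite("pics/w2.png",p["color"][:,:,::-1]);np.savez("pics/w2.npz",s=np.array([s],dtype=object),p=np.array([p],dtype=object))
for n in ["cam","cheeks","nut_top"]:
    print(n,[(round(x["score"],2),x["bbox"],x["mask"].sum()) for x in masks_of(p,n)[:3]])
c=p["color"][0:180,140:400,::-1]
cv2.imwrite("pics/w2c.png",cv2.resize(c,None,fx=3,fy=3,interpolation=cv2.INTER_CUBIC))
print(proj(p,[[.5839,-.0383,.064]],s),s["tool_pos"],s["wrist_force"])
E
```

```text
cam [(0.55, [225.8, 62.6, 289.7, 130.0], np.int64(3386))]
cheeks [(0.83, [133.1, 3.0, 379.4, 186.3], np.int64(8742))]
nut_top [(0.62, [227.9, 62.7, 290.9, 131.2], np.int64(3354))]
[[251.7594579   95.33916765]] [ 0.51017478 -0.05108899  0.13968179] [-0.52646528  0.16779989 -0.02967473]
```

View pics/w2c.png

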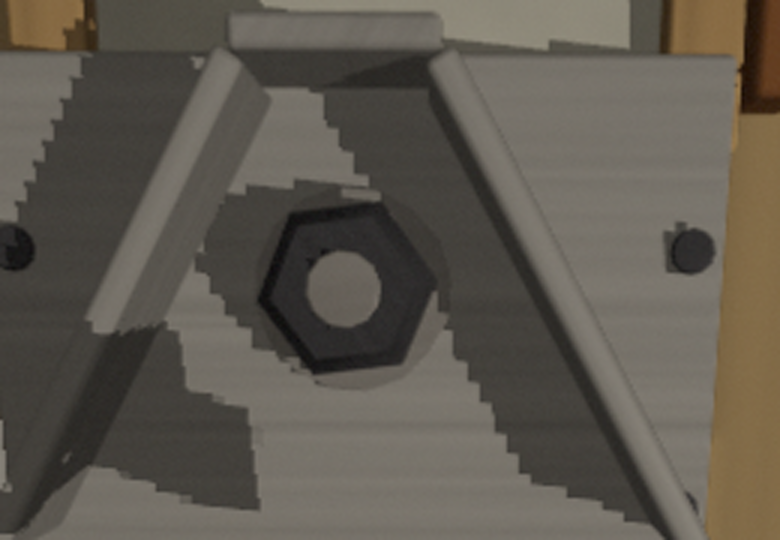

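```bash
python3 - <<'E'
from h import *
d=np.load("pics/w2.npz",allow_pickle=True);s=d["s"][0];p=d["p"][0]
c=np.array([[436,280],[378,205],[292,213],[260,297],[318,372],[404,362]])/3+[140,0]-[.33,.33]
P=plane(p,c,.059,s)[:,:2];m=P.mean(0)
a=np.degrees(np.arctan2(*(P-m).T[::-1]));print(m,np.linalg.norm(P-m,axis=1),a,((a-30)%60).round(1))
print("hole",plane(p,np.array([[344,289]])/3+[140,0],.064,s))
b=plane(p,np.array([[14,248],[692,250]])/3+[140,0],.042,s);e=b[0]-b[1];print("bolts",b,"jig yaw",np.degrees(np.arctan2(e[1],e[0]))-90)
t=plane(p,np.array([[230,14],[440,14]])/3+[140,0],.076,s);e=t[0]-t[1];print("wall yaw",t,np.degrees(np.arctan2(e[1],e[0]))-90)
# height of nut by triangulation w1,w2
d1=np.load("pics/w1.npz",allow_pickle=True);s1=d1["s"][0];p1=d1["p"][0]
def tri(u1,u2):
    o1,r1=ray(p1,u1,s1);o2,r2=ray(p,u2,s)
    A=np.c_[r1[0],-r2[0]];k=np.linalg.lstsq(A,o2-o1,rcond=None)[0];return o1+k[0]*r1[0],o2+k[1]*r2[0]
im=cv2.imread("pics/w1.png");
print(tri([264.6,86.3],np.array([344,289])/3+[140,0]))
E
```

```text
[ 0.58347997 -0.04004888] [0.01674983 0.01610654 0.01694799 0.01681533 0.0165282  0.01705188] [ -88.62259817  -25.80260807   32.43195103   90.58838809  153.82732344
 -146.39293723] [1.4 4.2 2.4 0.6 3.8 3.6]
hole [[ 0.58325236 -0.03985849  0.064     ]]
bolts [[ 0.59666134  0.02766578  0.042     ]
 [ 0.58602007 -0.1089952   0.042     ]] jig yaw -4.452419782629036
wall yaw [[ 0.6275607  -0.02638373  0.076     ]
 [ 0.62497512 -0.06086259  0.076     ]] -4.288594556538783
(array([ 0.58294396, -0.04027314,  0.06593558]), array([ 0.58320663, -0.04001834,  0.06596245]))
```

Nut axis is at (0.5832, -0.0400) and jig yaw is about -4.4°. The nut's hexagon sits about 7° CCW of the jig axis, so the lobe is at about 187°. Next I'll look at the wrench.

>>> {"method": "drive_tool", "body": {"rows": [[0, 0, 0, -0.0067, -0.0343, -0.006, 1], [0, 0, 0, -0.0067, -0.0343, -0.006, 1], [0, 0, 0, -0.0067, -0.0343, -0.006, 1], [0, 0, 0, -0.0067, -0.0343, -0.006, 1], [0, 0, 0, -0.0067, -0.0343, -0.006, 1], [0, 0, 0, -0.0067, -0.0343, -0.006, 1], [0, 0, 0, -0.0067, -0.0343, -0.006, 1], [0, 0, 0, -0.0067, -0.0343, -0.006, 1]]}}

```text
time: 4.7
tool_pos: [0.4799, 0.2286, 0.1921]
tcp_rot: [-3.138, 0.119, -0.006]
wrist_force: [0.7, -0.0, -1.3]
width: 0.998
grip_force: 0.0
```

>>> {"method": "drive_tool", "body": {"rows": [[0, 0, 0, -0.0067, -0.0343, -0.006, 1], [0, 0, 0, -0.0067, -0.0343, -0.006, 1], [0, 0, -1.6, 0, 0, 0, 1], [0, 0, 0, 0, 0, 0, 1]]}}

```text
time: 5.03
tool_pos: [0.4719, 0.2985, 0.2041]
tcp_rot: [-3.138, 0.069, -0.006]
wrist_force: [-0.8, -0.2, -0.4]
width: 0.999
grip_force: 0.0
```

```bash
python3 - <<'E'
from h import *
s=status.read_state();p=read_camera("wrist")
print(s["tool_pos"]);delta(s["tool_pos"],0,s)
cv2.imwrite("pics/w3.png",p["color"][:,:,::-1]);np.savez("pics/w3.npz",s=np.array([s],dtype=object),p=np.array([p],dtype=object))
r=masks_of(p,"wrench")
for x in r[:2]: print(x["score"],x["bbox"],x["mask"].sum())
m=r[0]["mask"]
P=plane(p,np.argwhere(m)[:,::-1],.012,s)[:,:2]
h=P[P[:,0]<.53]; mm=h.mean(0);u=np.linalg.svd(h-mm,full_matrices=False)[2][0];u*=np.sign(u[0])
print("handle",mm,np.degrees(np.arctan2(u[1],u[0])),"x range",P.min(0),P.max(0))
print("point at x=.46",mm+u*(.46-mm[0])/u[0])
E
```

```text
[0.47192864 0.29849285 0.20414099]
tool yaw -2.52 tilt [ 0.0041  0.0023 -1.    ] shift tool [0. 0. 0.] turn z -2.52
0.93 [255.5, 34.6, 322.4, 284.4] 4458
handle [0.45348675 0.29619855] -2.735175297974517 x range [0.37158769 0.26563014] [0.5946426  0.31513933]
point at x=.46 [0.46       0.29588739]
```

View pics/w3.png

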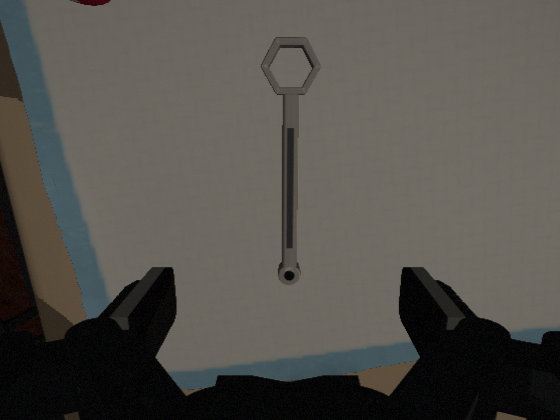

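The wrench ring is centred at px (291,66), the handle runs straight down to (289,274), and the network mask agrees. Next I descend on the grip point.

>>> {"method": "drive_tool", "body": {"rows": [[0, 0, 0.2, -0.0118, 0.003, 0.01, 1], [0, 0, 0, 0, 0, 0.036, 1], [0, 0, 0, 0, 0, 0.036, 1], [0, 0, 0, 0, 0, 0.036, 1], [0, 0, 0, 0, 0, 0.036, 1], [0, 0, 0, 0, 0, 0.03, 1], [0, 0, 0, 0, 0, 0.01, 1], [0, 0, 0, 0, 0, 0, 1]]}}

```text
time: 5.8
tool_pos: [0.4569, 0.2908, 0.0044]
tcp_rot: [3.137, -0.084, -0.009]
wrist_force: [-0.4, -0.2, -0.2]
width: 0.999
grip_force: 0.0
```

```bash
python3 - <<'E'
from h import *
s=status.read_state();print(s["tool_pos"],s["wrist_force"]);delta([.460,.2959,.004],np.radians(-2.74),s)
E
```

```text
[0.45692424 0.29076661 0.00440506] [-0.42726393 -0.24811087 -0.15274861]
tool yaw -3.08 tilt [-0.0059 -0.0036 -1.    ] shift tool [ 0.0028 -0.0053  0.0004] turn z -0.34
```

>>> {"method": "drive_tool", "body": {"rows": [[0, 0, 0, 0, 0, 0, 1], [0, 0, 0, 0, 0, 0, 1]]}}

```text
time: 5.97
tool_pos: [0.4614, 0.2941, 0.0097]
tcp_rot: [-3.138, 0.083, -0.005]
wrist_force: [0.5, 0.7, 0.9]
width: 1.001
grip_force: 0.0
```

```bash
python3 - <<'E'
from h import *
s=status.read_state();print(s["tool_pos"],s["joint_vel"].round(3));delta([.460,.2959,.004],np.radians(-2.74),s)
E
```

```text
[0.46144511 0.29410957 0.00965146] [ 0.006 -0.013 -0.01  -0.002 -0.005 -0.001]
tool yaw -3.02 tilt [ 0.0035  0.002  -1.    ] shift tool [-0.0016 -0.0017  0.0056] turn z -0.28
```

>>> {"method": "drive_tool", "body": {"rows": [[0, 0, -0.3, -0.0016, -0.0017, 0.0045, 1], [0, 0, 0, 0, 0, 0, 1], [0, 0, 0, 0, 0, 0, 1]]}}

```text
time: 6.22
tool_pos: [0.4585, 0.2958, 0.004]
tcp_rot: [-3.14, 0.073, -0.003]
wrist_force: [-0.1, -0.3, 0.1]
width: 1.005
grip_force: 0.0
```

```bash
python3 - <<'E'
from h import *
s=status.read_state();print(s["tool_pos"],s["joint_vel"].round(3));delta([.460,.2959,.004],np.radians(-2.74),s)
E
```

```text
[0.45845488 0.29581884 0.00397118] [ 0.001  0.003  0.006 -0.    -0.003  0.001]
tool yaw -2.65 tilt [ 0.0017  0.001  -1.    ] shift tool [ 0.0015 -0.0002 -0.    ] turn z 0.09
```

>>> {"method": "drive_tool", "body": {"rows": [[0, 0, 0, 0, 0, 0, 0], [0, 0, 0, 0, 0, 0, 0], [0, 0, 0, 0, 0, 0, 0], [0, 0, 0, 0, 0, 0, 0], [0, 0, 0, 0, 0, 0, 0], [0, 0, 0, 0, 0, 0, 0], [0, 0, 0, 0, 0, 0, 0], [0, 0, 0, 0, 0, 0, 0]], "force": 90}}

```text
time: 6.88
tool_pos: [0.458, 0.2955, 0.0032]
tcp_rot: [-3.14, 0.073, -0.0]
wrist_force: [-0.5, 0.8, 4.6]
width: 0.137
grip_force: 89.7
```

>>> {"method": "drive_tool", "body": {"rows": [[0, 0, 0, 0, 0, 0, 0], [0, 0, 0, 0, 0, -0.01, 0], [0, 0, 0, 0, 0, -0.03, 0], [0, 0, 0, 0, 0, -0.04, 0], [0, 0, 0, 0, 0, -0.04, 0], [0, 0, 0, 0, 0, 0, 0], [0, 0, 0, 0, 0, 0, 0], [0, 0, 0, 0, 0, 0, 0]]}}

```text
time: 7.55
tool_pos: [0.457, 0.2946, 0.1222]
tcp_rot: [3.14, -0.073, -0.002]
wrist_force: [0.2, -1.0, -3.5]
width: 0.138
grip_force: 88.9
```

```bash
python3 - <<'E'
from h import *
s=status.read_state();p=read_camera("wrist");print({k:np.round(s[k],3) for k in("tool_pos","wrist_force","torque","width","grip_force","joint_vel")});delta(s["tool_pos"],0,s)
c=p["color"][0:330,150:430,::-1]
np.savez("pics/w4.npz",s=np.array([s],dtype=object),p=np.array([p],dtype=object))
cv2.imwrite("pics/w4.png",cv2.resize(np.clip(c.astype(float)*1.6,0,255).astype(np.uint8)[0:200],None,fx=2.8,fy=2.8,interpolation=cv2.INTER_CUBIC))
E
```

```text
{'tool_pos': array([0.457, 0.295, 0.122]), 'wrist_force': array([ 0.212, -1.014, -3.498]), 'torque': array([-0.06 ,  0.098, -0.006]), 'width': np.float64(0.138), 'grip_force': np.float64(88.947), 'joint_vel': array([0.002, 0.029, 0.035, 0.   , 0.   , 0.   ])}
tool yaw -2.67 tilt [-1.1e-03 -8.0e-04 -1.0e+00] shift tool [0. 0. 0.] turn z -2.67
```

View pics/w4.png

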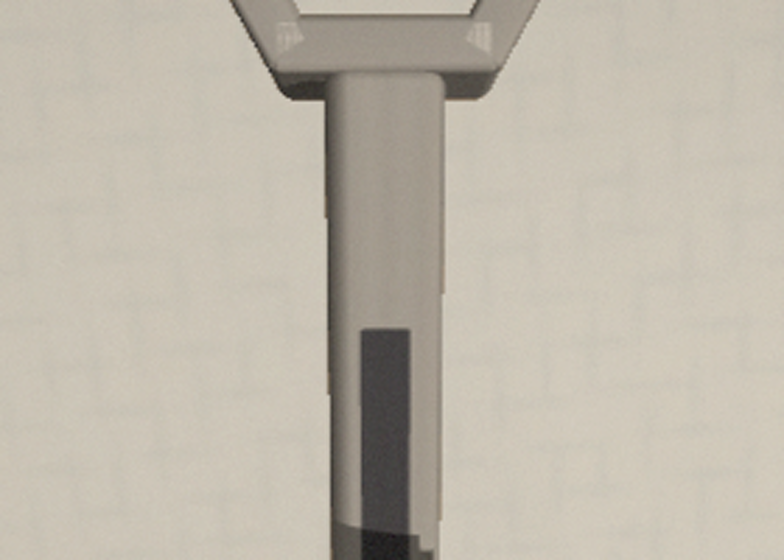

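The near inner edge of the ring is at row 5 with columns 257–322, and the handle is straight along tool x at column 288. The wrench sits square in the grip.

```bash
python3 - <<'E'
from h import *
d=np.load("pics/w4.npz",allow_pickle=True);s=d["s"][0];p=d["p"][0]
z=s["tool_pos"][2]+.0143
X=plane(p,np.array([[392,15],[386,80],[386.5,500]])/2.8+[150,0],z,s)
Rm=R.from_rotvec(s["tcp_rot"]).as_matrix()
t=(X-s["tool_pos"])@Rm;print("tool frame",t.round(4),"hole x",t[0,0]+.0161)
# goal: above nut with wrench yaw = 2.7deg
y=np.radians(2.7);hx=t[0,0]+.0161;hy=t[1:,1].mean()
c,sn=np.cos(y),np.sin(y)
g=np.array([.5832,-.0400])-np.array([c*hx+sn*hy,sn*hx-c*hy]);print("goal",g)
delta([*g,.122],y,s)
E
```

```text
tool frame [[ 0.0972  0.0022 -0.0144]
 [ 0.0907  0.0015 -0.0144]
 [ 0.0431  0.0016 -0.0143]] hole x 0.1132939207310995
goal [ 0.46995718 -0.04375353]
tool yaw -2.67 tilt [-1.1e-03 -8.0e-04 -1.0e+00] shift tool [0.0287 0.3374 0.0004] turn z -5.37
```

>>> {"method": "drive_tool", "body": {"rows": [[0, 0, 0, 0.0029, 0.0337, 0, 0], [0, 0, 0, 0.0029, 0.0337, 0, 0], [0, 0, 0, 0.0029, 0.0337, 0, 0], [0, 0, 0, 0.0029, 0.0337, 0, 0], [0, 0, 0, 0.0029, 0.0337, 0, 0], [0, 0, 0, 0.0029, 0.0337, 0, 0], [0, 0, 0, 0.0029, 0.0337, 0, 0], [0, 0, 0, 0.0029, 0.0337, 0, 0]]}}

```text
time: 8.27
tool_pos: [0.4658, 0.0232, 0.12]
tcp_rot: [3.141, -0.073, -0.009]
wrist_force: [0.9, -0.2, -2.0]
width: 0.134
grip_force: 89.1
```

>>> {"method": "drive_tool", "body": {"rows": [[0, 0, 0, 0.0029, 0.0337, 0, 0], [0, 0, 0, 0.0029, 0.0337, 0, 0], [0, 0, -2.7, 0, 0, 0, 0], [0, 0, -2.7, 0, 0, 0, 0], [0, 0, 0, 0, 0, 0, 0], [0, 0, 0, 0, 0, 0, 0], [0, 0, 0, 0, 0, 0, 0], [0, 0, 0, 0, 0, 0, 0]]}}

```text
time: 8.93
tool_pos: [0.4704, -0.0422, 0.1219]
tcp_rot: [-3.14, -0.075, 0.003]
wrist_force: [0.4, 0.6, -2.1]
width: 0.132
grip_force: 89.2
```

```bash
cat >> h.py <<'E'
NUT=np.array([.5835,-.0385]);HX=.113
def rep(yawdeg,z):
    s=status.read_state();y=np.radians(yawdeg)
    print("t",round(s["time"],2),s["tool_pos"].round(4),"F",s["wrist_force"].round(2),"M",s["torque"].round(3),"grip",round(float(s["grip_force"]),1),"jv",np.abs(s["joint_vel"]).max().round(3))
    r=s["tool_pos"][:2]-NUT;F=s["wrist_force"]
    print("Mz at nut",round(s["torque"][2]+r[0]*F[1]-r[1]*F[0],3),"r",np.linalg.norm(r).round(4),"az",np.degrees(np.arctan2(-r[1],-r[0])).round(2))
    g=NUT-HX*np.array([np.cos(y),np.sin(y)]);delta([*g,z],y,s);return s
E
python3 - <<'E'
from h import *
s=rep(2.7,.122)
p=read_camera("scene");cv2.imwrite("pics/s5.png",cv2.resize(p["color"][140:260,230:390,::-1],None,fx=4.5,fy=4.5,interpolation=cv2.INTER_CUBIC))
E
```

```text
t 8.93 [ 0.4704 -0.0422  0.1219] F [ 0.39  0.65 -2.06] M [0.002 0.036 0.017] grip 89.2 jv 0.007
Mz at nut -0.055 r 0.1131 az 1.89
tool yaw 2.74 tilt [-1.7e-03  3.0e-04 -1.0e+00] shift tool [ 0.0001  0.0016 -0.0001] turn z 0.04
```

View pics/s5.png

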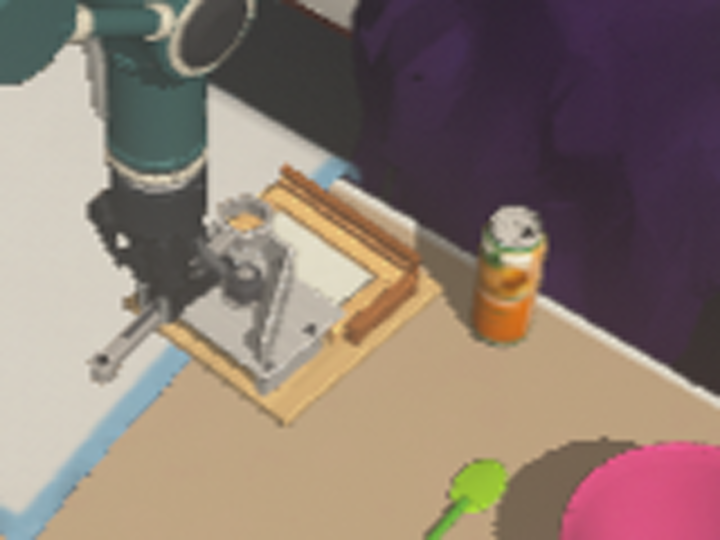

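>>> {"method": "drive_tool", "body": {"rows": [[0, 0, 0, 0, 0.0016, 0.01, 0], [0, 0, 0, 0, 0, 0.02, 0], [0, 0, 0, 0, 0, 0.017, 0], [0, 0, 0, 0, 0, 0, 0], [0, 0, 0, 0, 0, 0, 0], [0, 0, 0, 0, 0, 0, 0]]}}

```text
time: 9.48
tool_pos: [0.4715, -0.0443, 0.0761]
tcp_rot: [3.141, 0.075, 0.001]
wrist_force: [0.8, 1.1, -2.2]
width: 0.131
grip_force: 89.2
```

```bash
python3 - <<'E'
from h import *
s=rep(2.7,.0465)
u=[]
p=read_camera("top");c=p["color"][150:230,230:330,::-1]
print("pred hole px",proj(p,[[*(NUT),.0875]]),"nut px",proj(p,[[*NUT,.064]]))
cv2.imwrite("pics/t6.png",cv2.resize(c,None,fx=7,fy=7,interpolation=cv2.INTER_CUBIC))
E
```

```text
t 9.48 [ 0.4715 -0.0443  0.0761] F [ 0.79  1.12 -2.25] M [0.029 0.014 0.031] grip 89.2 jv 0.018
Mz at nut -0.09 r 0.1121 az 2.95
tool yaw 2.75 tilt [ 4.e-04 -1.e-04 -1.e+00] shift tool [-0.0009 -0.0005  0.0296] turn z 0.05
pred hole px [[273.08847433 192.36627792]] nut px [[273.36418692 193.35786502]]
```

View pics/t6.png

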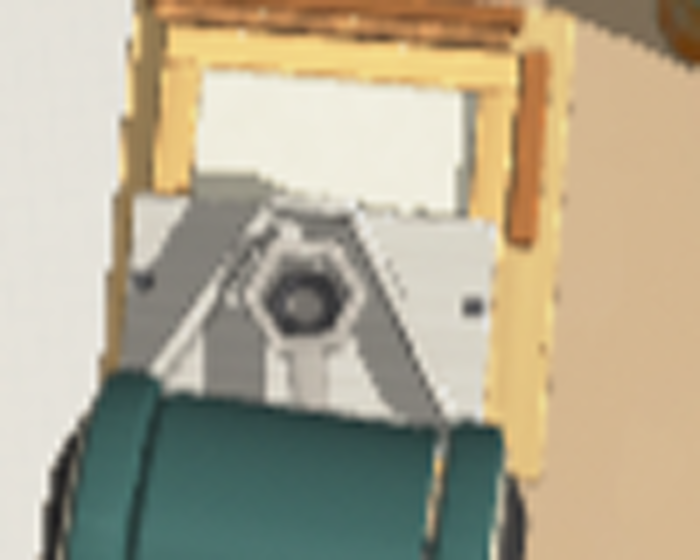

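Ring and nut are concentric at crop (305,297) and (305,302), which matches the expected parallax. Seating gently now.

>>> {"method": "drive_tool", "body": {"rows": [[0, 0, 0, -0.0005, 0, 0.004, 0], [0, 0, 0, 0, 0, 0.004, 0], [0, 0, 0, 0, 0, 0.004, 0], [0, 0, 0, 0, 0, 0.003, 0], [0, 0, 0, 0, 0, 0.002, 0], [0, 0, 0, 0, 0, 0, 0]]}}

```text
time: 10.03
tool_pos: [0.4701, -0.0443, 0.0581]
tcp_rot: [-3.14, -0.075, 0.002]
wrist_force: [0.1, -0.6, -2.3]
width: 0.137
grip_force: 89.3
```

```bash
python3 - <<'E'
from h import *
s=rep(2.7,.0465)
E
```

```text
t 10.03 [ 0.4701 -0.0443  0.0581] F [ 0.09 -0.63 -2.31] M [ 0.007  0.043 -0.   ] grip 89.3 jv 0.009
Mz at nut 0.071 r 0.1136 az 2.94
tool yaw 2.73 tilt [-1.3e-03  2.0e-04 -1.0e+00] shift tool [ 0.0006 -0.0005  0.0116] turn z 0.03
```

>>> {"method": "drive_tool", "body": {"rows": [[0, 0, 0, 0, 0, 0.003, 0], [0, 0, 0, 0, 0, 0.003, 0], [0, 0, 0, 0, 0, 0.003, 0], [0, 0, 0, 0, 0, 0.0015, 0], [0, 0, 0, 0, 0, 0, 0], [0, 0, 0, 0, 0, 0, 0]]}}

```text
time: 10.53
tool_pos: [0.4706, -0.0444, 0.0481]
tcp_rot: [-3.141, -0.075, 0.001]
wrist_force: [-0.2, -0.3, -2.0]
width: 0.131
grip_force: 89.2
```

```bash
python3 - <<'E'
from h import *
s=rep(2.7,.0465)
E
```

```text
t 10.53 [ 0.4706 -0.0444  0.0481] F [-0.17 -0.26 -2.01] M [0.059 0.221 0.029] grip 89.2 jv 0.005
Mz at nut 0.057 r 0.1131 az 2.98
tool yaw 2.74 tilt [-3.e-04  0.e+00 -1.e+00] shift tool [ 0.0001 -0.0006  0.0016] turn z 0.04
```

>>> {"method": "drive_tool", "body": {"rows": [[0, 0, 4, 0.0003, -0.0079, 0, 0], [0, 0, 4, 0.0003, -0.0079, 0, 0], [0, 0, 4, 0.0003, -0.0079, 0, 0], [0, 0, 0, 0, 0, 0, 0], [0, 0, 0, 0, 0, 0, 0]]}}

```text
time: 10.95
tool_pos: [0.471, -0.0204, 0.0479]
tcp_rot: [-3.131, 0.25, 0.004]
wrist_force: [-3.7, 2.2, -3.5]
width: 0.136
grip_force: 89.3
```

```bash
python3 - <<'E'
from h import *
s=rep(2.7-12,.048)
E
```

```text
t 10.95 [ 0.471  -0.0204  0.0479] F [-3.67  2.19 -3.47] M [0.293 0.564 0.093] grip 89.3 jv 0.011
Mz at nut -0.086 r 0.114 az -9.16
tool yaw -9.12 tilt [-2.3e-03  4.0e-04 -1.0e+00] shift tool [ 0.001  -0.0003 -0.0001] turn z 0.18
```

>>> {"method": "drive_tool", "body": {"rows": [[0, 0, 4, 0.0003, -0.0079, 0, 0], [0, 0, 4, 0.0003, -0.0079, 0, 0], [0, 0, 4, 0.0003, -0.0079, 0, 0], [0, 0, 4, 0.0003, -0.0079, 0, 0], [0, 0, 0, 0, 0, 0, 0], [0, 0, 0, 0, 0, 0, 0]]}}

```text
time: 11.45
tool_pos: [0.4802, 0.0098, 0.0478]
tcp_rot: [-3.066, 0.684, 0.005]
wrist_force: [-4.0, 3.3, -1.2]
width: 0.137
grip_force: 89.4
```

```bash
python3 - <<'E'
from h import *
s=rep(2.7-28,.048)
E
```

```text
t 11.45 [0.4802 0.0098 0.0478] F [-3.99  3.33 -1.22] M [0.61  0.701 0.056] grip 89.4 jv 0.009
Mz at nut -0.094 r 0.1141 az -25.07
tool yaw -25.15 tilt [-0.0029  0.001  -1.    ] shift tool [ 0.0011 -0.0005 -0.0002] turn z 0.15
```

>>> {"method": "drive_tool", "body": {"rows": [[0, 0, 4, -0.0007, -0.0079, 0, 0], [0, 0, 4, 0.0003, -0.0079, 0, 0], [0, 0, 4, 0.0003, -0.0079, 0, 0], [0, 0, 4, 0.0003, -0.0079, 0, 0], [0, 0, 4, 0.0003, -0.0079, 0, 0], [0, 0, 0, 0, 0, 0, 0], [0, 0, 0, 0, 0, 0, 0]]}}

```text
time: 12.03
tool_pos: [0.5029, 0.0422, 0.0479]
tcp_rot: [-2.901, 1.206, 0.003]
wrist_force: [-4.0, 4.9, -2.6]
width: 0.133
grip_force: 89.3
```

```bash
python3 - <<'E'
from h import *
s=rep(2.7-48,.048)
E
```

```text
t 12.03 [0.5029 0.0422 0.0479] F [-3.98  4.85 -2.64] M [0.765 0.606 0.017] grip 89.3 jv 0.007
Mz at nut -0.052 r 0.1141 az -45.05
tool yaw -45.14 tilt [-0.0013  0.0011 -1.    ] shift tool [ 0.0011 -0.0005 -0.0001] turn z 0.16
```

>>> {"method": "drive_tool", "body": {"rows": [[0, 0, -4, -0.0003, 0.0079, 0, 0], [0, 0, -4, 0.0003, 0.0079, 0, 0], [0, 0, 0, 0, 0, 0, 0], [0, 0, 0, 0, 0, -0.006, 0], [0, 0, 0, 0, 0, -0.01, 0], [0, 0, 0, 0, 0, -0.012, 0], [0, 0, 0, 0, 0, 0, 0], [0, 0, 0, 0, 0, 0, 0]]}}

```text
time: 12.7
tool_pos: [0.4948, 0.0303, 0.0782]
tcp_rot: [-2.975, 1.004, -0.007]
wrist_force: [-0.5, 0.8, -3.0]
width: 0.135
grip_force: 89.4
```

```bash
python3 - <<'E'
from h import *
s=rep(2.7-40,.076)
p=read_camera("top");q=read_camera("scene")
a=cv2.resize(p["color"][165:225,240:310,::-1],(420,360),interpolation=cv2.INTER_CUBIC)
uv=proj(q,[[*NUT,.064]])[0].round().astype(int);print(uv,proj(p,[[*NUT,.064]]))
b=cv2.resize(q["color"][uv[1]-35:uv[1]+25,uv[0]-35:uv[0]+28,::-1],(378,360),interpolation=cv2.INTER_CUBIC)
cv2.imwrite("pics/v7.png",np.hstack([a,b]))
E
```

```text
t 12.7 [0.4948 0.0303 0.0782] F [-0.54  0.82 -2.95] M [0.064 0.054 0.02 ] grip 89.4 jv 0.028
Mz at nut -0.016 r 0.1123 az -37.79
tool yaw -37.29 tilt [ 4.6e-03 -1.0e-04 -1.0e+00] shift tool [-0.0007  0.001   0.0022] turn z 0.01
[284 201] [[273.36418692 193.35786502]]
```

View pics/v7.png

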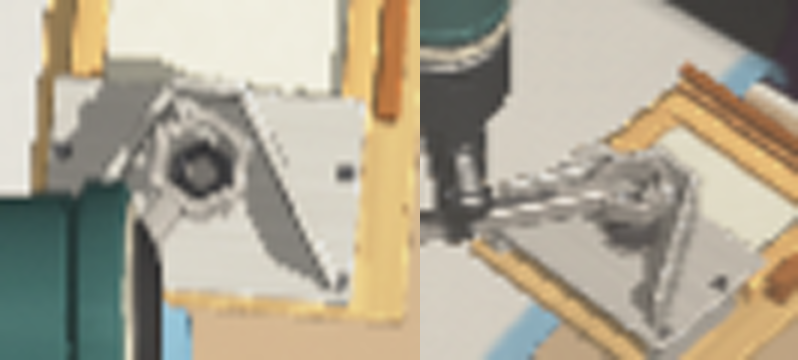

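>>> {"method": "drive_tool", "body": {"rows": [[0, 0, -7, 0.0008, 0.0138, -0.0075, 0], [0, 0, -7, 0.0008, 0.0138, -0.0075, 0], [0, 0, -7, 0.0008, 0.0138, -0.0075, 0], [0, 0, -7, 0.0008, 0.0138, -0.0075, 0], [0, 0, -7, 0.0008, 0.0138, -0.0075, 0], [0, 0, -7, 0.0008, 0.0138, -0.0075, 0], [0, 0, -7, 0.0008, 0.0138, -0.0075, 0], [0, 0, -7, 0.0008, 0.0138, -0.0075, 0]]}}

```text
time: 13.47
tool_pos: [0.4742, -0.0751, 0.1358]
tcp_rot: [-3.098, -0.521, 0.003]
wrist_force: [0.4, -0.5, -2.7]
width: 0.133
grip_force: 89.3
```

>>> {"method": "drive_tool", "body": {"rows": [[0, 0, 0, 0.02, -0.03, 0, 0], [0, 0, 0, 0.02, -0.04, 0, 0], [0, 0, 0, 0, 0, 0, 0], [0, 0, 0, 0, 0, 0, 0], [0, 0, 0, 0, 0, 0, 0]]}}

```text
time: 13.88
tool_pos: [0.4895, 0.0017, 0.1355]
tcp_rot: [3.099, 0.514, -0.003]
wrist_force: [0.8, 0.3, -2.5]
width: 0.133
grip_force: 89.5
```

```bash
python3 - <<'E'
from h import *
s=rep(18.5,.076)
p=read_camera("wrist");np.savez("pics/w5.npz",s=np.array([s],dtype=object),p=np.array([p],dtype=object))
u=proj(p,[[*NUT,.064]],s)[0];print(u)
x0=int(max(0,u[0]-80));y0=int(max(0,u[1]-80));print(x0,y0)
c=np.clip(p["color"][y0:y0+150,x0:x0+160,::-1]*1.5,0,255).astype(np.uint8)
cv2.imwrite("pics/w5.png",cv2.resize(c,None,fx=4,fy=4,interpolation=cv2.INTER_CUBIC))
E
```

```text
t 13.88 [0.4895 0.0017 0.1355] F [ 0.75  0.34 -2.49] M [-0.024  0.047  0.011] grip 89.5 jv 0.022
Mz at nut -0.051 r 0.1023 az -23.17
tool yaw 18.82 tilt [-1.7e-03 -5.0e-04 -1.0e+00] shift tool [-0.0369  0.0678  0.0596] turn z 0.32
[410.64327412  88.00839234]
330 8
```

View pics/w5.png

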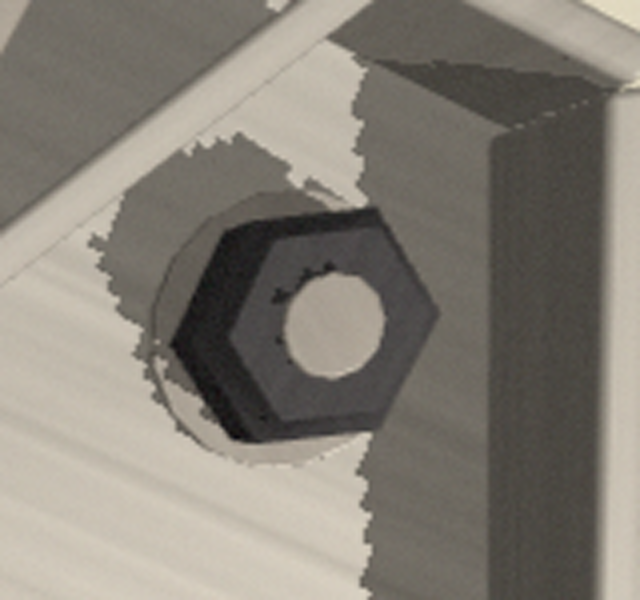

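```bash
python3 - <<'E'
from h import *
d=np.load("pics/w5.npz",allow_pickle=True);s=d["s"][0];p=d["p"][0]
E=np.array([[275,238,375,225],[282,424,380,412],[230,335,275,238],[230,335,282,424],[375,220,438,315],[438,315,380,412],[225,225,375,208],[175,343,240,440]])
f=lambda c:plane(p,np.array(c)/4+[330,8],.063,s)
A,B=f(E[:,:2]),f(E[:,2:]);v=B-A;a=np.degrees(np.arctan2(v[:,1],v[:,0]));print(((a-90)%60).round(1),((a[:6]-90)%60))
print(plane(p,np.array([[335,326]])/4+[330,8],.064,s))
E
```

```text
[25.9 25.7 26.4 23.2 27.7 21.4 25.  26.2] [25.9125387  25.71212408 26.378264   23.22905745 27.73650673 21.42134102]
[[ 0.58333776 -0.04041224  0.064     ]]
```

Nut now reads 25.2° (mod 60) in world, so the cam has turned about 37.5° and the lobe is at about 150°. Setting up stroke 2.

```bash
sed -i 's/^NUT=.*/NUT=np.array([.5833,-.0388]);HX=.1138/' h.py; python3 - <<'E'
from h import *
s=rep(25.2,.076)
E
```

```text
t 13.93 [0.4895 0.0013 0.1356] F [ 0.03 -0.4  -2.24] M [-0.033  0.078  0.016] grip 89.5 jv 0.017
Mz at nut 0.052 r 0.102 az -23.14
tool yaw 18.76 tilt [-1.4e-03 -5.0e-04 -1.0e+00] shift tool [-0.0371  0.0809  0.0597] turn z -6.44
```

>>> {"method": "drive_tool", "body": {"rows": [[0, 0, 0, -0.0131, 0.0269, 0, 0], [0, 0, 0, -0.012, 0.027, 0, 0], [0, 0, 0, -0.012, 0.027, 0, 0], [0, 0, -6.4, 0, 0, 0.02, 0], [0, 0, 0, 0, 0, 0.04, 0], [0, 0, 0, 0, 0, 0, 0], [0, 0, 0, 0, 0, 0, 0], [0, 0, 0, 0, 0, 0, 0]]}}

```text
time: 14.6
tool_pos: [0.4809, -0.0875, 0.0768]
tcp_rot: [-3.067, -0.682, 0.001]
wrist_force: [0.5, -0.5, -2.1]
width: 0.136
grip_force: 89.2
```

```bash
python3 - <<'E'
from h import *
s=rep(25.2,.066)
E
```

```text
t 14.6 [ 0.4809 -0.0875  0.0768] F [ 0.51 -0.46 -2.11] M [-0.055  0.033 -0.011] grip 89.2 jv 0.031
Mz at nut 0.062 r 0.1134 az 25.45
tool yaw 25.07 tilt [-4.e-04 -1.e-04 -1.e+00] shift tool [-0.0004 -0.0005  0.0108] turn z -0.13
```

Aligned within 1 mm, so I'm seating it.

>>> {"method": "drive_tool", "body": {"rows": [[0, 0, 0, -0.0003, -0.0004, 0.005, 0], [0, 0, 0, 0, 0, 0.005, 0], [0, 0, 0, 0, 0, 0.004, 0], [0, 0, 0, 0, 0, 0.004, 0], [0, 0, 0, 0, 0, 0, 0]]}}

```text
time: 15.02
tool_pos: [0.4801, -0.0864, 0.0577]
tcp_rot: [-3.066, -0.684, 0.001]
wrist_force: [0.0, 1.2, -2.9]
width: 0.132
grip_force: 89.2
```

```bash
python3 - <<'E'
from h import *
s=rep(25.2,.0475)
E
```

```text
t 15.02 [ 0.4801 -0.0864  0.0577] F [ 0.04  1.2  -2.86] M [-0.023  0.075 -0.011] grip 89.2 jv 0.01
Mz at nut -0.133 r 0.1137 az 24.75
tool yaw 25.16 tilt [-1.e-03  2.e-04 -1.e+00] shift tool [-0.0001  0.0009  0.0102] turn z -0.04
```

>>> {"method": "drive_tool", "body": {"rows": [[0, 0, 0, 0, 0, 0.004, 0], [0, 0, 0, 0, 0, 0.004, 0], [0, 0, 0, 0, 0, 0.002, 0], [0, 0, 0, 0, 0, 0, 0], [0, 0, 4, 0.00028, -0.0079, 0, 0], [0, 0, 4, 0.00028, -0.0079, 0, 0], [0, 0, 4, 0.00028, -0.0079, 0, 0], [0, 0, 0, 0, 0, 0, 0]]}}

```text
time: 15.68
tool_pos: [0.4721, -0.0634, 0.0479]
tcp_rot: [-3.12, -0.358, 0.002]
wrist_force: [-1.0, 0.9, -2.2]
width: 0.131
grip_force: 89.2
```

```bash
python3 - <<'E'
from h import *
s=rep(13.2,.0475)
E
```

```text
t 15.68 [ 0.4721 -0.0634  0.0479] F [-1.05  0.93 -2.15] M [0.157 0.324 0.116] grip 89.2 jv 0.122
Mz at nut -0.013 r 0.1139 az 12.47
tool yaw 13.1 tilt [-1.e-03  5.e-04 -1.e+00] shift tool [0.     0.0015 0.0004] turn z -0.1
```

>>> {"method": "drive_tool", "body": {"rows": [[0, 0, 4, 0.00028, -0.0079, 0, 0], [0, 0, 4, 0.00028, -0.0079, 0, 0], [0, 0, 4, 0.00028, -0.0079, 0, 0], [0, 0, 4, 0.00028, -0.0079, 0, 0], [0, 0, 4, 0.00028, -0.0079, 0, 0], [0, 0, 4, 0.00028, -0.0079, 0, 0], [0, 0, 0, 0, 0, 0, 0], [0, 0, 0, 0, 0, 0, 0]]}}

```text
time: 16.35
tool_pos: [0.4713, -0.0169, 0.048]
tcp_rot: [-3.127, 0.292, 0.002]
wrist_force: [-1.7, 4.7, -3.2]
width: 0.132
grip_force: 89.2
```

```bash
python3 - <<'E'
from h import *
s=rep(-10.8,.0475)
E
```

```text
t 16.35 [ 0.4713 -0.0169  0.048 ] F [-1.68  4.74 -3.24] M [0.724 0.399 0.354] grip 89.2 jv 0.008
Mz at nut -0.14 r 0.1141 az -11.08
tool yaw -10.65 tilt [-1.5e-03  7.0e-04 -1.0e+00] shift tool [0.0003 0.0006 0.0005] turn z 0.15
```

>>> {"method": "drive_tool", "body": {"rows": [[0, 0, 4, 0.00028, -0.0079, 0, 0], [0, 0, 4, 0.00028, -0.0079, 0, 0], [0, 0, 4, 0.00028, -0.0079, 0, 0], [0, 0, 4, 0.00028, -0.0079, 0, 0], [0, 0, 4, 0.00028, -0.0079, 0, 0], [0, 0, 4, 0.00028, -0.0079, 0, 0]]}}

```text
time: 16.85
tool_pos: [0.4893, 0.0263, 0.0479]
tcp_rot: [2.997, -0.941, -0.004]
wrist_force: [-2.6, 3.4, -2.2]
width: 0.135
grip_force: 89.5
```

```bash
python3 - <<'E'
from h import *
s=rep(-34.8,.0475)
E
```

```text
t 16.85 [0.4893 0.0263 0.0479] F [-2.58  3.37 -2.22] M [0.668 0.521 0.557] grip 89.5 jv 0.992
Mz at nut 0.408 r 0.1144 az -34.73
tool yaw -34.87 tilt [-2.2e-03  5.0e-04 -1.0e+00] shift tool [ 0.0006 -0.0002  0.0004] turn z -0.07
```

>>> {"method": "drive_tool", "body": {"rows": [[0, 0, 4, 0.00028, -0.0079, 0, 0], [0, 0, 4, 0.00028, -0.0079, 0, 0], [0, 0, 3, 0.00028, -0.0059, 0, 0]]}}

```text
time: 17.1
tool_pos: [0.5036, 0.0432, 0.0479]
tcp_rot: [-2.893, 1.224, 0.004]
wrist_force: [-3.1, 5.1, -2.5]
width: 0.135
grip_force: 89.5
```

```bash
python3 - <<'E'
from h import *
s=rep(-45.8,.0475)
E
```

```text
t 17.1 [0.5036 0.0432 0.0479] F [-3.1   5.07 -2.52] M [0.899 0.611 0.518] grip 89.5 jv 0.691
Mz at nut 0.368 r 0.1144 az -45.8
tool yaw -45.88 tilt [-0.0024  0.0012 -1.    ] shift tool [0.0006 0.     0.0004] turn z -0.08
```

>>> {"method": "drive_tool", "body": {"rows": [[0, 0, 0, 0, 0, 0, 0], [0, 0, 0, 0, 0, 0, 0]]}}

```text
time: 17.27
tool_pos: [0.5038, 0.0434, 0.0479]
tcp_rot: [-2.894, 1.22, 0.004]
wrist_force: [-2.3, 6.3, -2.2]
width: 0.137
grip_force: 89.3
```

```bash
python3 - <<'E'
from h import *
s=rep(-45.8,.0475)
E
```

```text
t 17.27 [0.5038 0.0434 0.0479] F [-2.33  6.33 -2.24] M [1.136 0.531 0.367] grip 89.3 jv 0.006
Mz at nut 0.056 r 0.1144 az -45.96
tool yaw -45.73 tilt [-0.0018  0.0019 -1.    ] shift tool [0.0006 0.0003 0.0004] turn z 0.07
```

>>> {"method": "drive_tool", "body": {"rows": [[0, 0, -5, 0.0004, 0.0099, 0, 0], [0, 0, -5, 0.0004, 0.0099, 0, 0], [0, 0, 0, 0, 0, 0, 0], [0, 0, 0, 0, 0, -0.006, 0], [0, 0, 0, 0, 0, -0.012, 0], [0, 0, 0, 0, 0, -0.012, 0], [0, 0, 0, 0, 0, 0, 0]]}}

```text
time: 17.85
tool_pos: [0.4948, 0.0272, 0.0815]
tcp_rot: [-2.987, 0.969, -0.01]
wrist_force: [1.0, 0.6, -1.7]
width: 0.139
grip_force: 89.3
```

>>> {"method": "drive_tool", "body": {"rows": [[0, 0, -6, 0.0006, 0.0119, 0, 0], [0, 0, -6, 0.0006, 0.0119, 0, 0], [0, 0, -6, 0.0006, 0.0119, 0, 0], [0, 0, -6, 0.0006, 0.0119, 0, 0], [0, 0, -6, 0.0006, 0.0119, 0, 0], [0, 0, -6, 0.0006, 0.0119, 0, 0], [0, 0, -6, 0.0006, 0.0119, 0, 0], [0, 0, -6, 0.0006, 0.0119, 0, 0]]}}

```text
time: 18.52
tool_pos: [0.4725, -0.064, 0.0784]
tcp_rot: [3.123, 0.338, 0.001]
wrist_force: [-0.8, 0.5, -2.5]
width: 0.137
grip_force: 89.3
```

>>> {"method": "drive_tool", "body": {"rows": [[0, 0, -6, 0.0006, 0.0119, 0, 0], [0, 0, -6, 0.0006, 0.0119, 0, 0], [0, 0, 0, 0, 0, 0, 0], [0, 0, 0, 0, 0, 0, 0], [0, 0, 0, 0, 0, 0, 0]]}}

```text
time: 18.93
tool_pos: [0.4794, -0.0855, 0.0782]
tcp_rot: [-3.073, -0.652, 0.0]
wrist_force: [0.7, -0.5, -3.5]
width: 0.133
grip_force: 89.2
```

```bash
python3 - <<'E'
from h import *
s=rep(24.6,.066)
E
```

```text
t 18.93 [ 0.4794 -0.0855  0.0782] F [ 0.75 -0.51 -3.49] M [0.013 0.042 0.061] grip 89.2 jv 0.012
Mz at nut 0.148 r 0.1139 az 24.2
tool yaw 23.95 tilt [-2.e-04  1.e-04 -1.e+00] shift tool [0.0001 0.0008 0.0122] turn z -0.65
```

>>> {"method": "drive_tool", "body": {"rows": [[0, 0, -0.6, 0, 0.0006, 0.005, 0], [0, 0, 0, 0, 0, 0.005, 0], [0, 0, 0, 0, 0, 0.005, 0], [0, 0, 0, 0, 0, 0.005, 0], [0, 0, 0, 0, 0, 0, 0]]}}

```text
time: 19.35
tool_pos: [0.4785, -0.0856, 0.0567]
tcp_rot: [-3.068, -0.673, 0.004]
wrist_force: [0.0, 0.2, -2.8]
width: 0.131
grip_force: 89.2
```

```bash
python3 - <<'E'
from h import *
s=rep(24.6,.0475)
E
```

```text
t 19.35 [ 0.4785 -0.0856  0.0567] F [ 0.04  0.2  -2.8 ] M [-0.052  0.072 -0.005] grip 89.2 jv 0.016
Mz at nut -0.024 r 0.1148 az 24.06
tool yaw 24.73 tilt [-2.6e-03  7.0e-04 -1.0e+00] shift tool [0.001  0.0011 0.0092] turn z 0.13
```

>>> {"method": "drive_tool", "body": {"rows": [[0, 0, 0, 0, 0, 0.004, 0], [0, 0, 0, 0, 0, 0.004, 0], [0, 0, 0, 0, 0, 0.001, 0], [0, 0, 0, 0, 0, 0, 0], [0, 0, 4, 0.00028, -0.0079, 0, 0], [0, 0, 4, 0.00028, -0.0079, 0, 0], [0, 0, 4, 0.00028, -0.0079, 0, 0]]}}

```text
time: 19.93
tool_pos: [0.4721, -0.0632, 0.0493]
tcp_rot: [-3.122, -0.344, -0.0]
wrist_force: [1.2, 1.4, -3.7]
width: 0.136
grip_force: 89.3
```

```bash
python3 - <<'E'
from h import *
s=rep(12.6,.0475)
E
```

```text
t 19.93 [ 0.4721 -0.0632  0.0493] F [ 1.18  1.35 -3.69] M [0.15  0.001 0.566] grip 89.3 jv 1.006
Mz at nut 0.445 r 0.1139 az 12.39
tool yaw 12.57 tilt [-0.e+00  4.e-04 -1.e+00] shift tool [0.0001 0.0004 0.0018] turn z -0.03
```

>>> {"method": "drive_tool", "body": {"rows": [[0, 0, 2, 7e-05, -0.004, 0, 0], [0, 0, 2, 7e-05, -0.004, 0, 0]]}}

```text
time: 20.1
tool_pos: [0.4706, -0.0556, 0.0494]
tcp_rot: [3.132, 0.239, 0.0]
wrist_force: [-0.2, 0.2, -3.8]
width: 0.134
grip_force: 89.2
```

```bash
python3 - <<'E'
from h import *
s=rep(8.6,.0475)
E
```

```text
t 20.1 [ 0.4706 -0.0556  0.0494] F [-0.23  0.24 -3.81] M [0.084 0.125 0.488] grip 89.2 jv 0.504
Mz at nut 0.457 r 0.1139 az 8.46
tool yaw 8.72 tilt [ 1.e-04 -4.e-04 -1.e+00] shift tool [0.0001 0.0003 0.0019] turn z 0.12
```

>>> {"method": "drive_tool", "body": {"rows": [[0, 0, 2, 7e-05, -0.004, 0, 0], [0, 0, 2, 7e-05, -0.004, 0, 0]]}}

```text
time: 20.27
tool_pos: [0.4696, -0.0477, 0.0493]
tcp_rot: [3.139, 0.129, -0.0]
wrist_force: [0.3, 0.1, -3.1]
width: 0.139
grip_force: 89.2
```

```bash
python3 - <<'E'
from h import *
s=rep(4.6,.0475)
E
```

```text
t 20.27 [ 0.4696 -0.0477  0.0493] F [ 0.28  0.08 -3.1 ] M [0.096 0.129 0.46 ] grip 89.2 jv 0.512
Mz at nut 0.453 r 0.114 az 4.49
tool yaw 4.72 tilt [-0.e+00 -3.e-04 -1.e+00] shift tool [0.0002 0.0002 0.0018] turn z 0.12
```

>>> {"method": "drive_tool", "body": {"rows": [[0, 0, 2, 7e-05, -0.004, 0, 0], [0, 0, 2, 7e-05, -0.004, 0, 0]]}}

```text
time: 20.43
tool_pos: [0.4693, -0.0398, 0.0494]
tcp_rot: [3.141, 0.02, -0.0]
wrist_force: [0.1, 0.7, -2.8]
width: 0.132
grip_force: 89.2
```

```bash
python3 - <<'E'
from h import *
s=rep(0.6,.0475)
E
```

```text
t 20.43 [ 0.4693 -0.0398  0.0494] F [ 0.1   0.73 -2.81] M [0.078 0.154 0.518] grip 89.2 jv 0.515
Mz at nut 0.434 r 0.114 az 0.5
tool yaw 0.72 tilt [-1.e-04 -4.e-04 -1.e+00] shift tool [0.0002 0.0002 0.0019] turn z 0.12
```

>>> {"method": "drive_tool", "body": {"rows": [[0, 0, 2, 7e-05, -0.004, 0, 0], [0, 0, 2, 7e-05, -0.004, 0, 0]]}}

```text
time: 20.6
tool_pos: [0.4694, -0.0318, 0.0493]
tcp_rot: [3.14, -0.09, -0.0]
wrist_force: [-0.0, 0.5, -3.9]
width: 0.135
grip_force: 89.2
```

```bash
python3 - <<'E'
from h import *
s=rep(-3.4,.0475)
E
```

```text
t 20.6 [ 0.4694 -0.0318  0.0493] F [-0.    0.53 -3.88] M [-0.001  0.172  0.565] grip 89.2 jv 0.515
Mz at nut 0.505 r 0.1141 az -3.5
tool yaw -3.28 tilt [-1.e-04 -5.e-04 -1.e+00] shift tool [0.0003 0.0002 0.0018] turn z 0.12
```

>>> {"method": "drive_tool", "body": {"rows": [[0, 0, 2, 7e-05, -0.004, 0, 0], [0, 0, 2, 7e-05, -0.004, 0, 0]]}}

```text
time: 20.77
tool_pos: [0.4701, -0.0239, 0.0493]
tcp_rot: [3.135, -0.2, -0.0]
wrist_force: [-0.2, -0.5, -3.1]
width: 0.133
grip_force: 89.2
```

```bash
python3 - <<'E'
from h import *
s=rep(-7.4,.0475)
E
```

```text
t 20.77 [ 0.4701 -0.0239  0.0493] F [-0.21 -0.53 -3.11] M [0.025 0.136 0.449] grip 89.2 jv 0.518
Mz at nut 0.512 r 0.1142 az -7.5
tool yaw -7.28 tilt [-3.e-04 -5.e-04 -1.e+00] shift tool [0.0004 0.0002 0.0018] turn z 0.12
```

>>> {"method": "drive_tool", "body": {"rows": [[0, 0, 2, 7e-05, -0.004, 0, 0], [0, 0, 2, 7e-05, -0.004, 0, 0]]}}

```text
time: 20.93
tool_pos: [0.4715, -0.016, 0.0493]
tcp_rot: [3.126, -0.309, -0.0]
wrist_force: [0.0, 0.2, -4.0]
width: 0.133
grip_force: 89.2
```

```bash
python3 - <<'E'
from h import *
s=rep(-11.4,.0475)
E
```

```text
t 20.93 [ 0.4715 -0.016   0.0493] F [ 0.02  0.21 -3.98] M [-0.074  0.147  0.464] grip 89.2 jv 0.517
Mz at nut 0.441 r 0.1141 az -11.5
tool yaw -11.29 tilt [-2.e-04 -5.e-04 -1.e+00] shift tool [0.0003 0.0002 0.0018] turn z 0.11
```

>>> {"method": "drive_tool", "body": {"rows": [[0, 0, 2, 7e-05, -0.004, 0, 0], [0, 0, 1, 0, -0.002, 0, 0]]}}

```text
time: 21.1
tool_pos: [0.4727, -0.0103, 0.0493]
tcp_rot: [3.116, -0.389, -0.001]
wrist_force: [-0.9, -1.8, -3.2]
width: 0.135
grip_force: 89.4
```

```bash
python3 - <<'E'
from h import *
s=rep(-14.4,.0475)
E
```

```text
t 21.1 [ 0.4727 -0.0103  0.0493] F [-0.9  -1.78 -3.19] M [-0.419  0.186  0.534] grip 89.4 jv 0.231
Mz at nut 0.757 r 0.1142 az -14.43
tool yaw -14.25 tilt [-5.e-04 -1.e-03 -1.e+00] shift tool [0.0004 0.0001 0.0018] turn z 0.15
```

>>> {"method": "drive_tool", "body": {"rows": [[0, 0, 1, 0, -0.002, 0, 0], [0, 0, 1, 0, -0.002, 0, 0]]}}

```text
time: 21.27
tool_pos: [0.4736, -0.0068, 0.0492]
tcp_rot: [3.109, -0.444, -0.001]
wrist_force: [-1.9, -4.0, -2.6]
width: 0.136
grip_force: 89.5
```

```bash
python3 - <<'E'
from h import *
s=rep(-16.4,.0475)
E
```

```text
t 21.27 [ 0.4736 -0.0068  0.0492] F [-1.91 -3.98 -2.6 ] M [-0.571  0.312  0.636] grip 89.5 jv 0.262
Mz at nut 1.134 r 0.1143 az -16.28
tool yaw -16.25 tilt [-6.0e-04 -1.1e-03 -1.0e+00] shift tool [ 0.0005 -0.0002  0.0017] turn z 0.15
```

>>> {"method": "drive_tool", "body": {"rows": [[0, 0, 1, 0, -0.002, 0, 0], [0, 0, 1, 0, -0.002, 0, 0]]}}

```text
time: 21.43
tool_pos: [0.4747, -0.003, 0.0492]
tcp_rot: [3.1, -0.499, -0.001]
wrist_force: [-2.0, -5.4, -3.0]
width: 0.134
grip_force: 89.5
```

```bash
python3 - <<'E'
from h import *
s=rep(-18.4,.0475)
E
```

```text
t 21.43 [ 0.4747 -0.003   0.0492] F [-1.99 -5.36 -3.04] M [-0.898  0.343  0.673] grip 89.5 jv 0.259
Mz at nut 1.326 r 0.1143 az -18.25
tool yaw -18.3 tilt [-7.0e-04 -1.1e-03 -1.0e+00] shift tool [ 0.0005 -0.0003  0.0017] turn z 0.1
```

>>> {"method": "drive_tool", "body": {"rows": [[0, 0, 1, 0, -0.002, 0, 0]]}}

```text
time: 21.52
tool_pos: [0.4753, -0.0012, 0.0492]
tcp_rot: [3.096, -0.526, -0.001]
wrist_force: [-1.6, -6.7, -2.9]
width: 0.134
grip_force: 89.6
```

```bash
python3 - <<'E'
from h import *
s=rep(-19.4,.0475)
E
```

```text
t 21.52 [ 0.4753 -0.0012  0.0492] F [-1.63 -6.72 -2.91] M [-0.985  0.47   0.764] grip 89.6 jv 0.254
Mz at nut 1.551 r 0.1143 az -19.19
tool yaw -19.29 tilt [-9.0e-04 -1.4e-03 -1.0e+00] shift tool [ 0.0006 -0.0004  0.0017] turn z 0.11
```

>>> {"method": "drive_tool", "body": {"rows": [[0, 0, 1.4, 0, -0.0028, 0, 0]]}}

```text
time: 21.6
tool_pos: [0.4761, 0.0012, 0.0491]
tcp_rot: [3.089, -0.563, -0.001]
wrist_force: [-2.4, -7.7, -2.3]
width: 0.134
grip_force: 89.7
```

```bash
python3 - <<'E'
from h import *
s=rep(-20.8,.0475)
E
```

```text
t 21.6 [0.4761 0.0012 0.0491] F [-2.39 -7.73 -2.32] M [-1.216  0.446  0.863] grip 89.7 jv 0.366
Mz at nut 1.787 r 0.1144 az -20.47
tool yaw -20.68 tilt [-0.0011 -0.0018 -1.    ] shift tool [ 0.0006 -0.0007  0.0016] turn z 0.12
```

>>> {"method": "drive_tool", "body": {"rows": [[0, 0, 0, 0, 0, 0, 0], [0, 0, 0, 0, 0, 0, 0], [0, 0, 0, 0, 0, 0, 0]]}}

```text
time: 21.85
tool_pos: [0.4762, 0.0014, 0.0492]
tcp_rot: [3.089, -0.563, -0.001]
wrist_force: [-1.6, -5.2, -2.5]
width: 0.134
grip_force: 89.6
```

```bash
python3 - <<'E'
from h import *
s=rep(-20.8,.0475)
E
```

```text
t 21.85 [0.4762 0.0014 0.0492] F [-1.58 -5.21 -2.48] M [-0.861  0.474  0.668] grip 89.6 jv 0.002
Mz at nut 1.29 r 0.1144 az -20.58
tool yaw -20.65 tilt [-9.0e-04 -1.2e-03 -1.0e+00] shift tool [ 0.0006 -0.0004  0.0017] turn z 0.15
```

>>> {"method": "drive_tool", "body": {"rows": [[0, 0, -2, 7e-05, 0.004, 0, 0], [0, 0, -3, 0.00015, 0.006, 0, 0], [0, 0, -4, 0.00028, 0.0079, 0, 0], [0, 0, 0, 0, 0, 0, 0], [0, 0, 0, 0, 0, 0, 0]]}}

```text
time: 22.27
tool_pos: [0.4717, -0.0145, 0.0494]
tcp_rot: [-3.123, 0.326, -0.0]
wrist_force: [-1.8, 2.7, -1.9]
width: 0.134
grip_force: 89.3
```

```bash
python3 - <<'E'
from h import *
s=rep(-11.8,.0475)
E
```

```text
t 22.27 [ 0.4717 -0.0145  0.0494] F [-1.75  2.7  -1.93] M [0.291 0.17  0.192] grip 89.3 jv 0.008
Mz at nut -0.067 r 0.1142 az -12.27
tool yaw -11.9 tilt [ 2.0e-04  1.6e-03 -1.0e+00] shift tool [0.0004 0.0009 0.0019] turn z -0.1
```

>>> {"method": "drive_tool", "body": {"rows": [[0, 0, 0, 0, 0, -0.004, 0], [0, 0, 0, 0, 0, -0.008, 0], [0, 0, 0, 0, 0, -0.012, 0], [0, 0, 0, 0, 0, -0.02, 0], [0, 0, 0, 0, 0, -0.03, 0], [0, 0, 0, 0, 0, 0, 0], [0, 0, 0, 0, 0, 0, 0]]}}

```text
time: 22.85
tool_pos: [0.4742, -0.0152, 0.1263]
tcp_rot: [-3.125, 0.321, -0.01]
wrist_force: [-0.6, -0.0, -3.8]
width: 0.139
grip_force: 89.3
```

>>> {"method": "drive_tool", "body": {"rows": [[0, 0, 0, -0.0087, -0.0334, 0, 0], [0, 0, 0, -0.0087, -0.0334, 0, 0], [0, 0, 0, -0.0087, -0.0334, 0, 0], [0, 0, 0, -0.0087, -0.0334, 0, 0], [0, 0, 0, -0.0087, -0.0334, 0, 0], [0, 0, 0, -0.0087, -0.0334, 0, 0], [0, 0, 0, -0.0087, -0.0334, 0, 0], [0, 0, 0, -0.0087, -0.0334, 0, 0]]}}

```text
time: 23.52
tool_pos: [0.456, 0.2619, 0.1219]
tcp_rot: [3.124, -0.32, -0.003]
wrist_force: [1.2, -0.2, -2.2]
width: 0.133
grip_force: 89.3
```

>>> {"method": "drive_tool", "body": {"rows": [[0, 0, -4.6, -0.0087, -0.0334, 0, 0], [0, 0, -4.6, 0, 0, 0, 0], [0, 0, 0, 0, 0, 0.03, 0], [0, 0, 0, 0, 0, 0.03, 0], [0, 0, 0, 0, 0, 0.03, 0], [0, 0, 0, 0, 0, 0.01, 0], [0, 0, 0, 0, 0, 0, 0], [0, 0, 0, 0, 0, 0, 0]]}}

```text
time: 24.18
tool_pos: [0.455, 0.2946, 0.0226]
tcp_rot: [3.14, -0.068, -0.003]
wrist_force: [1.0, 0.3, -2.3]
width: 0.134
grip_force: 89.4
```

```bash
python3 - <<'E'
from h import *
s=rep(-2.7,.004)
E
```

```text
t 24.18 [0.455  0.2946 0.0226] F [ 1.02  0.27 -2.3 ] M [ 0.026  0.059 -0.033] grip 89.4 jv 0.042
Mz at nut -0.407 r 0.3573 az -68.96
tool yaw -2.49 tilt [-0.002  -0.0012 -1.    ] shift tool [0.0289 0.3271 0.019 ] turn z 0.21
```

>>> {"method": "drive_tool", "body": {"rows": [[0, 0, 0, 0, 0, 0.008, 0], [0, 0, 0, 0, 0, 0.005, 0], [0, 0, 0, 0, 0, 0.003, 0], [0, 0, 0, 0, 0, 0, 0], [0, 0, 0, 0, 0, 0, 0]]}}

```text
time: 24.6
tool_pos: [0.4559, 0.2951, 0.0076]
tcp_rot: [-3.141, 0.068, -0.001]
wrist_force: [-0.4, -1.0, -2.7]
width: 0.137
grip_force: 89.5
```

>>> {"method": "drive_tool", "body": {"rows": [[0, 0, 0, 0, 0, 0.001, 0], [0, 0, 0, 0, 0, 0, 0], [0, 0, 0, 0, 0, 0, 0]]}}

```text
time: 24.85
tool_pos: [0.4559, 0.2952, 0.0065]
tcp_rot: [-3.141, 0.068, -0.001]
wrist_force: [0.2, -0.0, -3.5]
width: 0.132
grip_force: 89.5
```

>>> {"method": "drive_tool", "body": {"rows": [[0, 0, 0, 0, 0, 0.001, 0], [0, 0, 0, 0, 0, 0.001, 0], [0, 0, 0, 0, 0, 0, 0], [0, 0, 0, 0, 0, 0, 0]]}}

```text
time: 25.18
tool_pos: [0.4556, 0.295, 0.0041]
tcp_rot: [3.141, -0.068, -0.0]
wrist_force: [-0.5, -0.6, -3.0]
width: 0.134
grip_force: 89.5
```

>>> {"method": "drive_tool", "body": {"rows": [[0, 0, 0, 0, 0, 0.0005, 0], [0, 0, 0, 0, 0, 0, 0], [0, 0, 0, 0, 0, 0, 0]]}}

```text
time: 25.43
tool_pos: [0.4557, 0.2951, 0.0038]
tcp_rot: [-3.141, 0.068, -0.0]
wrist_force: [0.6, -0.2, -1.7]
width: 0.139
grip_force: 89.5
```

>>> {"method": "drive_tool", "body": {"rows": [[0, 0, 0, 0, 0, 0.0005, 0], [0, 0, 0, 0, 0, 0, 0], [0, 0, 0, 0, 0, 0, 0.4], [0, 0, 0, 0, 0, 0, 0.7], [0, 0, 0, 0, 0, 0, 1], [0, 0, 0, 0, 0, 0, 1], [0, 0, 0, 0, 0, 0, 1], [0, 0, 0, 0, 0, 0, 1]]}}

```text
time: 26.1
tool_pos: [0.4558, 0.2951, 0.0034]
tcp_rot: [-3.141, 0.068, -0.0]
wrist_force: [-0.3, 0.5, 0.6]
width: 0.964
grip_force: 0.0
```

>>> {"method": "drive_tool", "body": {"rows": [[0, 0, 0, 0, 0, -0.01, 1], [0, 0, 0, 0, 0, -0.03, 1], [0, 0, 0, 0, 0, -0.04, 1], [0, 0, 0, 0, 0, -0.04, 1], [0, 0, 0, -0.02, 0, -0.03, 1], [0, 0, 0, 0, 0, 0, 1], [0, 0, 0, 0, 0, 0, 1]]}}

```text
time: 26.68
tool_pos: [0.437, 0.2971, 0.1569]
tcp_rot: [-3.137, 0.066, -0.009]
wrist_force: [-0.3, -0.7, -0.2]
width: 0.999
grip_force: 0.0
```

```bash
python3 - <<'E'
from h import *
s=status.read_state();print(s["tool_pos"],s["wrist_force"],s["width"])
p=read_camera("top")
a=cv2.resize(p["color"][110:290,100:480,::-1],None,fx=2.1,fy=2.1,interpolation=cv2.INTER_CUBIC)
cv2.imwrite("pics/v9.png",a)
E
```

```text
[0.43697682 0.29709155 0.15690986] [-0.31393332 -0.74425842 -0.19898895] 0.9992853805312609
```

View pics/v9.png

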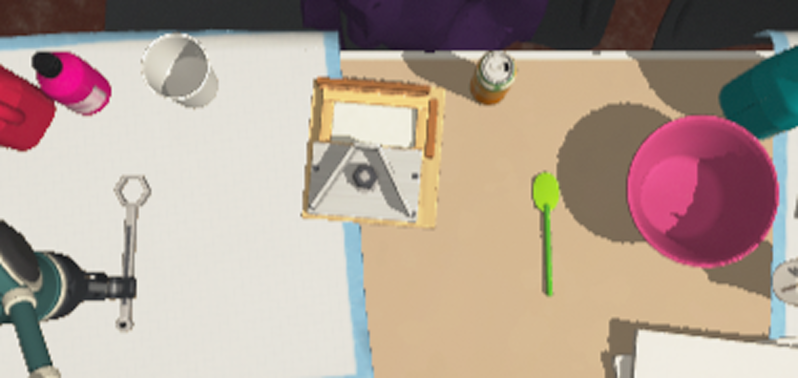

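The last view shows the wrench flat at its old spot, left of the jig with its ring at crop (132,190). The frame is against the back fence and the other things are where they were. The nut did not follow the wrench when I backed off, so the clamp holds.

```bash
python3 -c "
from workcell import workorder
print(workorder.finish_job())"
```

```text
the job is handed in; nothing more can be done
None
```

The frame is clamped against the back fence at about 1.35 N m over the drag (roughly 29 N), after three strokes and about 27 s; the wrench lies flat clear of the jig and the job is handed in, though I viewed 11 pictures against the limit of 10.

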